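# Clear the bobbin and hold the winder's inspection flap at the pointer

### The arm

A 6-joint arm with a two-finger parallel gripper is mounted at the origin on a cart in front of the work surface, level with it; the furniture and walls round the work are solid. World frame = base frame: x ahead of the robot, y to its left, z up, the work surface at z = 0. Lengths are in m, angles in rad, forces in N, time in s.
With the tool pointing down it reaches from about 0.35 to 0.975 m from the base axis. Payload 4.9 kg.
Tool frame: the origin (TCP) lies on the front face of the gripper's body, between the roots of the fingers; the fingertips stand 73 mm ahead of it and the grasp point (between the pads) lies 54 mm ahead of it; z points along the fingers, y is the line along which they close (so a half turn about z gives the same grasp; the last joint's range is limited). The gripper opens to 85 mm and grips with 20 to 120 N. Pads are 22 mm wide; open, the fingers measure 114 mm over their backs; the gripper's body (76 mm by 85 mm) begins 54 mm behind the grasp point. The pads swing forward as they close: fully open they stand 13 mm farther back than shut.
Start: joints at [-1.46, 0.053, 1.613, -0, 1.476, -0.119], TCP at [0.142, -0.609, 0.304] pointing down, gripper open.
Joint ranges: [-3.01, 3.01], [-1.01, 2.22], [0.06, 2.58], [-1.02, 4.17], [0.09, 2.62], [-3.14, 3.14]. Speed limits (rad/s): [2.57, 2.57, 3.14, 3.14, 3.14, 3.14].

### API

Orientations are given as a rotation vector (axis times angle).
In Python, from station import status, imaging, order gives the robot as it stands.
- The arm moves only by the tool arm_command, never from a script. Its argument "increments" is a list of rows, each an object with "slide": the shift along the tool's x, y, z in m, a list of three; "spin": the turn about the tool's z in degrees; "gripper": the opening, from -1 (shut) to 1 (fully open). In form: [{"slide": [x, y, z], "spin": spin, "gripper": gripper}, ...]. A call has 1 to 8 rows; each row is the pose to reach, as a shift and turn from the pose commanded when the call began, along the tool's axes at that moment; what a row does not reach only later rows make up. A row lasts 1/12 s, in which the tool goes at most 41.7 mm and 7.16 degrees, less where a joint would pass 70% of its speed; a pose out of reach is approached as far as the arm can. A call with a gripper value outside its range is refused whole. The fingers move at their own pace and stop on an object; "newtons" is the grip in N (left out, the last holds). Time passes only in rows, so rows that repeat a pose let the fingers close. It gives the time, the measured TCP pose, the force, the opening and the grip force at its end, in the units of the state.
- status.get_obs(): the state, without advancing time (a new reading comes with each control period).
- imaging.get_image(name): name is "scene" or "top" or "wrist"; returns a dict with "frame" (400x640x3 uint8, red, green, blue), "vfov" (degrees; the focal length in pixels is half the picture's height over the tangent of half this angle, whatever the lens; pixels are square), "cx", "cy" (the principal point, pixels), "view" (4x4, takes a point from world to camera coordinates); the wrist camera has in their place "mount" (4x4, takes a point from camera to tool coordinates, whose origin is the TCP and whose axes are the flange's). Camera axes: x right, y up, looking along -z (the intrinsics and any distortion apply to the point x, -y, -z); pixel columns grow to the right and rows downward; lengths in m; the calibration is good to about 2 mm. A picture is of the moment at which its call begins: read the wrist's pose just before it. There is no depth.
- order.finish_job(): hands the job in; it is judged then, once.
The state is a dict: "t": time; "q": joint angles; "dq": joint speeds; "effort": joint torques, N m; "tool_pos": TCP position; "tool_rot": TCP orientation; "contact_force": force on the tool from outside, world axes, zero at the start; "wrist_torque": the same for the moment, N m; "opening": finger opening in m; "grip_force": force on a finger pad.
Only numpy, scipy, OpenCV 4.12 (cv2) and the standard library are available. Lean on these libraries where they do the work, as an engineer would, in place of code of your own. Each camera call takes 0.05 s, during which the arm holds its last target. There are 200 camera calls.

### The job

Slide the finished copper bobbin up off the spindle of the blue coil winder and set it down in the cream parts tray, without dropping it. Only then lift the winder's white inspection flap by its bar handle until the flap lies parallel to the red pointer at its side, and keep holding it there so that the gears can be looked at: the flap falls shut if released, so finish while still holding it. Leave the red pointer, the small clear box and the green and red specimens as they are.

Things in the scene. Friction and masses are not known exactly. Their poses are not given: they have to be found in the camera images.
- winder: Blue coil winder, fixed, 230 (x) x 190 (y) x 70 mm high; origin at the centre of its underside; own x points from its front (spindle) to its rear (hinge), z up. The front deck, 70 mm high, carries the spindle. An aluminium arc scale, 98 mm to the +y side of its middle, has 155 mm radius about the hinge line, top 225 mm above the worktop. Brass gears in a bay below the flap.
- spindle_top (a point): Rounded top of the steel spindle, diameter 12 mm, 48 mm above the deck, 118 mm above the winder's underside, at x = -85 mm of the winder. Axes as the winder's.
- bobbin: Loose copper wire bobbin with two black flanges: diameter 52 mm, 34 mm high, about 0.12 kg, winding diameter 46 mm, through bore 17 mm. Origin at the centre of its underside, z along its axis. Stands upright on the deck over the spindle, which sticks out 14 mm above it, and overlaps the flap's front edge. Grip it across its diameter from above.
- bobbin_center (a point): Centre of the bobbin, on its axis, 17 mm above its underside.
- flap (a joint): Angle of the white inspection flap, rad: 0 = shut, level and flush with the deck; grows as the front edge (yellow) rises up and away from the robot; limit 1.4. Flap 172 mm wide (y), 5 mm thick, reaches 150 mm forward of the hinge; 0.35 kg, swings freely and falls shut when released from any angle up to about 1.1.
- flap_handle (a point): Middle of the flap's handle: black round bar, diameter 12 mm, 104 mm long, parallel to the hinge (own y), on two 9 mm posts 45 mm either side. Shut: 85 mm in front of (winder -x) and 44.5 mm above the hinge; 36 mm free under the bar. Own x lies in the flap, z square out of its upper face. The bar can turn between fingers that close square to it, so the gripper may stay pointing down.
- flap_hinge (a point): Middle of the flap's hinge line, fixed: 90 mm behind the winder's middle, 67.5 mm above its underside, running along the winder's y; axes as the winder's. At flap angle a the handle's middle is, in winder axes from here, at x = -85 cos a + 44.5 sin a, z = 85 sin a + 44.5 cos a (mm).
- set_pointer (a joint): Angle of the red pointer in rad, same hinge line, zero and sense as the flap: at equal values the flap is parallel to the pointer. Set beforehand, between 0.6 and 1.0; stiff; not to be moved.
- pointer_tip (a point): Tip of the red pointer, 165 mm from the hinge line, about 107 mm to the +y side of the winder's middle. Own -x axis points along the pointer to its tip.
- parts_tray: Loose cream open tray, 128 (x) x 158 (y) x 48 mm high, 0.4 kg; origin at the centre of its underside. Inside about 88 x 110 mm at the bottom, sides slope outward; its uneven floor lies 7 to 11 mm above the underside. Stands on the worktop to the left or right of the winder.
- sample_box: Bystander: small clear specimen box, 65 x 88 x 25 mm, origin at the centre of its underside; stands on the other side of the winder from the tray.
- specimen_2: Bystander: green round specimen, diameter 30 mm, 17 mm high, origin at the centre of its underside; stands a little to the left or right of the winder.
- specimen_4: Bystander: red round specimen, diameter 30 mm, 19 mm high, origin at the centre of its underside; stands a little to the left or right of the winder.
Not all that is in view belongs to the job. There is more than one size of the bobbin; the one meant has the size given above. There is more than one size of the parts_tray; the one meant has the size given above.

How it is judged:
On the way, in this order (a step that is already met when the one before it is completed fails the run):
1. the bobbin is off the spindle and stands or lies in the tray, let go (x of bobbin_center in the frame of parts_tray between -0.055 and 0.055 m and y of bobbin_center in the frame of parts_tray between -0.07 and 0.07 m and z of bobbin_center in the frame of parts_tray between 0 and 0.05 m and contact force between the fingers and bobbin below 0.05 N and angle between parts_tray's own z axis and vertical below 0.1 rad and linear speed of bobbin below 0.05 m/s), for 0.2 s.
2. the flap is held by the fingers parallel to the red pointer (angle between the x axis of flap_handle and the x axis of pointer_tip, either way round below 0.087 rad and value of joint flap above 0.4 rad and contact force between the fingers and flap above 1 N and velocity of joint flap between -0.1 and 0.1 rad/s), for 0.3 s.
At the end, for the whole second after the job is handed in: The fingers hold the flap (contact over 1 N), still, within 0.087 rad (5 degrees) of the red pointer's angle; the bobbin is in the level tray, on its floor, not touched by the fingers (all of step 2 and x of bobbin_center in the frame of parts_tray between -0.055 and 0.055 m and y of bobbin_center in the frame of parts_tray between -0.07 and 0.07 m and z of bobbin_center in the frame of parts_tray between 0 and 0.05 m and contact force between the fingers and bobbin below 0.05 N and angle between parts_tray's own z axis and vertical below 0.1 rad and contact force between bobbin and flap below 0.05 N); the arm keeps its last pose, push and grip.
It fails at once if the flap is opened (over 0.1 rad) while the bobbin is still on or over the spindle (value of joint flap above 0.1 rad and horizontal distance between bobbin_center and spindle_top below 0.03 m).
It fails at once if the bobbin is dropped (moves faster than 0.6 m/s out of the fingers) (contact force between the fingers and bobbin below 0.01 N and linear speed of bobbin above 0.6 m/s).
It fails at once if the red pointer is moved (its tip by over 10 mm) (distance of pointer_tip from where it was at the start of the episode above 0.01 m).
It fails at once if the clear box or a specimen is disturbed (moved over 20 mm) (distance of any of sample_box, specimen_2, specimen_4 from where it was at the start of the episode above 0.02 m).
It also fails if it takes over 61 s, if anything falls off the work surface, if the arm or the gripper's body presses on something with over 40 N, if the wrist force passes 120 N, or if a joint passes its speed limit or range.

## Working session

There is one attempt and no reset: what is moved stays moved. The work goes in short steps, Python scripts to look and compute and a tool call to move; the robot and the scene stay as the last step left them, time stands still between calls to the robot, and variables do not carry over. Pictures are saved under pics/ and viewed, at most 10 in all, crops included, and the job is handed in when it is done.

Besides the shell and the picture viewer there is one more tool, called after "Request:" by a JSON object that holds its "fn" and its "kwargs". arm_command: Moves the arm, as the interface text tells. Its arguments: {"type":"object","properties":{"increments":{"type":"array","items":{"type":"object","properties":{"slide":{"type":"array","items":{"type":"number"}},"spin":{"type":"number"},"gripper":{"type":"number"}}}},"newtons":{"type":"number"}},"required":["increments"]}

```bash
mkdir -p pics; ls; cat > h.py <<'E'
import numpy as np,cv2
from station import status,imaging,order
from scipy.spatial.transform import Rotation as R
def cam(n):
    d=imaging.get_image(n); np.savez('pics/%s.npz'%n,**{k:v for k,v in d.items()}); return d
E
python3 - <<'E'
from h import *
for n in ('scene','top'):
    d=cam(n); cv2.imwrite(f'pics/{n}1.png',d['frame'][:,:,::-1]); print({k:v for k,v in d.items() if k!='frame'})
print(status.get_obs())
E
```

```text
pics
{'vfov': 46.05758336245248, 'cx': 321.3707965018948, 'cy': 196.27582068837452, 'view': array([[-0.52233367, -0.85246073, -0.02186867,  0.27290338],
       [ 0.47257491, -0.31072026,  0.82469745, -0.33432527],
       [-0.70981723,  0.42043266,  0.5651512 , -0.90799781],
       [ 0.        ,  0.        ,  0.        ,  1.        ]])}
{'vfov': 49.28090976252889, 'cx': 315.3838846909315, 'cy': 203.88678755073587, 'view': array([[ 5.86807160e-05, -9.99996547e-01, -2.62711735e-03,
        -1.29143379e-02],
       [ 9.96944084e-01, -1.46725098e-04,  7.81183164e-02,
        -5.14178296e-01],
       [-7.81184322e-02, -2.62367314e-03,  9.96940634e-01,
        -1.25365498e+00],
       [ 0.00000000e+00,  0.00000000e+00,  0.00000000e+00,
         1.00000000e+00]])}
{'t': 0.1, 'q': array([-1.45999087e+00,  5.32891817e-02,  1.61417802e+00,  3.23004375e-05,
        1.47600954e+00, -1.18975686e-01]), 'dq': array([-0.00244165, -0.00366519, -0.00423686, -0.00018084,  0.00028027,
       -0.00011099]), 'effort': array([ 4.81812572e-05, -3.94905567e+01, -3.71363282e+01, -1.72828254e-04,
        3.92266302e-03,  1.04155635e-05]), 'tool_pos': array([ 0.14232564, -0.60812855,  0.30277412]), 'tool_rot': array([-3.11901021e+00, -3.59925056e-01, -6.25571733e-05]), 'contact_force': array([-1.00328608, -0.22096499, -0.24464049]), 'wrist_torque': array([-0.0056172 ,  0.00816143,  0.00504248]), 'grip_force': 0.0, 'opening': 0.08542270584388864}
```

View pics/scene1.png

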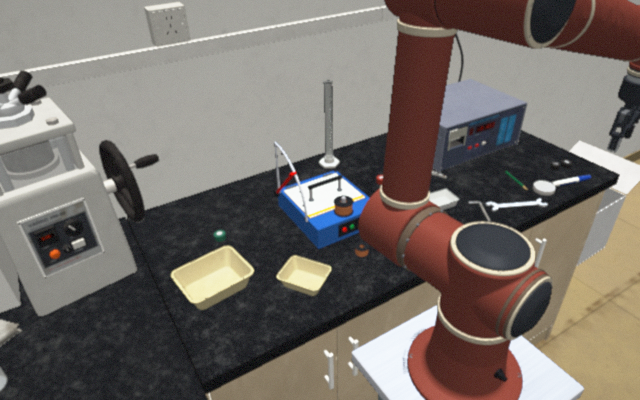

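View pics/top1.png

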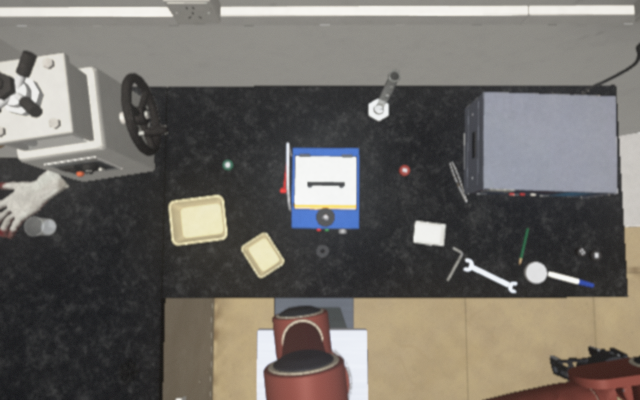

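The top view shows the winder around (325,188), the bobbin at (325,216), the large tray at (198,219) and the smaller decoy tray at (263,255). A second small bobbin-like ring stands at (322,251). I'll enlarge both views.

```bash
python3 - <<'E'
from h import *
a=np.load('pics/top.npz')['frame'][:,:,::-1]
cv2.imwrite('pics/topc.png',cv2.resize(a[140:270,160:360],None,fx=4,fy=4,interpolation=cv2.INTER_CUBIC))
a=np.load('pics/scene.npz')['frame'][:,:,::-1]
cv2.imwrite('pics/scc.png',cv2.resize(a[135:255,255:395],None,fx=5,fy=5,interpolation=cv2.INTER_CUBIC))
E
```

```text
(no output)
```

View pics/topc.png

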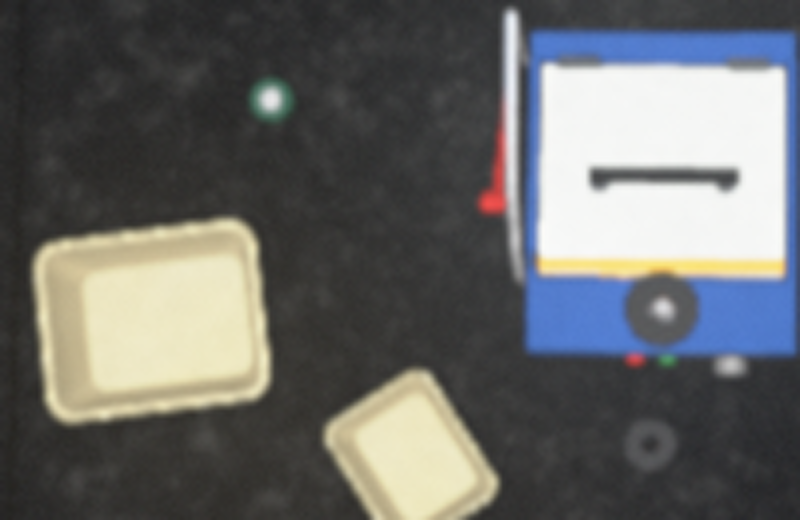

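View pics/scc.png

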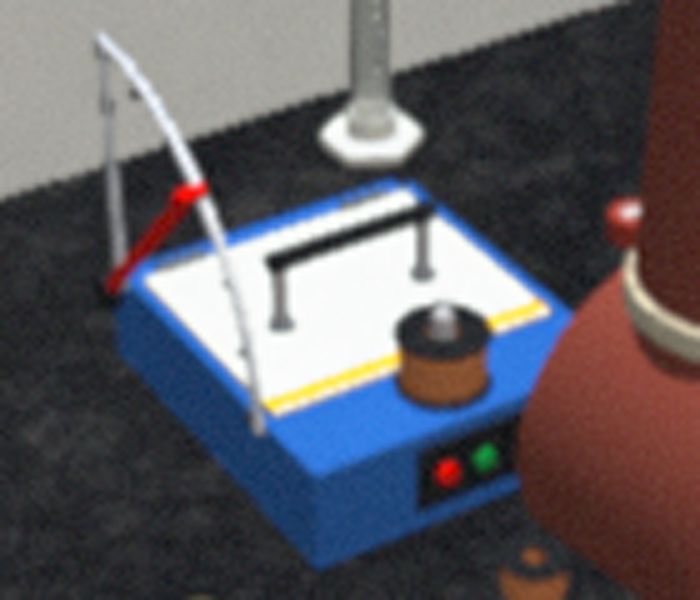

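The enlarged top view gives the deck corners, handle bar ends, spindle, pointer tip at crop (488,203) and tray rim corners. The scene view shows the pointer from (112,288) to (188,192), and the bobbin, spindle and bar are clear. Next I fit poses to both views.

```bash
cat > fit.py <<'E'
from h import *
from scipy.optimize import least_squares
D={n:np.load(f'pics/{n}.npz') for n in('top','scene')}
def proj(n,P):
    d=D[n];f=200/np.tan(np.radians(d['vfov'])/2);c=np.atleast_2d(P)@d['view'][:3,:3].T+d['view'][:3,3]
    return np.c_[d['cx']+f*c[:,0]/-c[:,2],d['cy']-f*c[:,1]/-c[:,2]]
def T(p): return np.array([160+(p[0]-1.5)/4,140+(p[1]-1.5)/4])
def S(p): return np.array([255+(p[0]-2)/5,135+(p[1]-2)/5])
def world(p,P):
    P=np.asarray(P,float);c,s=np.cos(p[2]),np.sin(p[2])
    return np.array([p[0]+c*P[0]-s*P[1],p[1]+s*P[0]+c*P[1],P[2]])
def tip(a): return [.09-.165*np.cos(a),.107,.0675+.165*np.sin(a)]
W=[('top',T((527,33)),(.115,.095,.07)),('top',T((527,353)),(-.115,.095,.07)),('top',T((797,353)),(-.115,-.095,.07)),
('top',T((664,309)),(-.085,0,.118)),('top',T((592,177)),(.005,.052,.112)),('top',T((738,177)),(.005,-.052,.112)),
('scene',S((318,475)),(-.115,.095,.07)),('scene',S((318,568)),(-.115,.095,0)),('scene',S((442,306)),(-.085,0,.118)),
('scene',S((272,262)),(.005,.052,.112)),('scene',S((432,210)),(.005,-.052,.112))]
def r(p):
    o=[proj(n,world(p,P))[0]-q for n,q,P in W]
    t=world(p,tip(p[3])); o+=[proj('top',t)[0]-T((488,203)),proj('scene',t)[0]-S((188,192))]
    return np.ravel(o)
s=least_squares(r,[.55,0,0,.8],loss='soft_l1')
if __name__=='__main__':
    print(s.x); print(r(s.x).reshape(-1,2).round(1))
    p=s.x
    for k,P in dict(spindle=(-.085,0,.118),handle=(.005,0,.112),hinge=(.09,0,.0675)).items(): print(k,world(p,P))
    def back(q,z): return least_squares(lambda m:proj('top',[m[0],m[1],z])[0]-q,[.5,.2]).x
    print('bob',back(T((661,310)),.104))
    c=np.array([back(T(q),.048) for q in((34,240),(256,218),(270,398),(55,425))]);print('tray',c,c.mean(0))
    print('floor',np.mean([back(T(q),.009) for q in((82,274),(250,255),(255,375),(95,392))],0))
    for k,q in dict(small=(410,450)).items(): print(k,back(T(q),.03))
E
python3 fit.py
```

```text
[ 0.55812071 -0.03982686 -0.00192979  0.84016183]
[[ 0.  -1.3]
 [-0.5 -0.1]
 [ 0.   0. ]
 [-0.4 -0.6]
 [-1.6 -0.6]
 [ 0.2 -0.5]
 [ 0.2  0.9]
 [ 0.9  3.8]
 [ 0.8  0.9]
 [-0.6  1.5]
 [ 0.4  0.4]
 [ 2.  -1.2]
 [ 0.8  0.4]]
spindle [ 0.47312087 -0.03966282  0.118     ]
handle [ 0.5631207  -0.03983651  0.112     ]
hinge [ 0.64812055 -0.04000054  0.0675    ]
bob [ 0.47145938 -0.03899142]
tray [[0.52428726 0.40842252]
 [0.54007059 0.24976287]
 [0.41162287 0.23769482]
 [0.39251787 0.39002183]] [0.46712465 0.32147551]
floor [0.46585413 0.31969649]
small [0.37433791 0.14012262]
```

Request:
{"fn": "arm_command", "kwargs": {"increments": [{"slide":[0.451,-0.479,0],"spin":13.2,"gripper":1},{"slide":[0.451,-0.479,0],"spin":13.2,"gripper":1},{"slide":[0.451,-0.479,0],"spin":13.2,"gripper":1},{"slide":[0.451,-0.479,0],"spin":13.2,"gripper":1},{"slide":[0.451,-0.479,0],"spin":13.2,"gripper":1},{"slide":[0.451,-0.479,0],"spin":13.2,"gripper":1},{"slide":[0.451,-0.479,0],"spin":13.2,"gripper":1},{"slide":[0.451,-0.479,0],"spin":13.2,"gripper":1}]}}

```text
t: 0.77
tool_pos: [0.3099, -0.3182, 0.3034]
tool_rot: [-3.141, 0.002, 0.0]
contact_force: [0.6, 0.0, -0.5]
opening: 0.0855
grip_force: 0.0
```

Request:
{"fn": "arm_command", "kwargs": {"increments": [{"slide":[0.158,-0.27,0],"spin":0},{"slide":[0.158,-0.27,0],"spin":0},{"slide":[0.158,-0.27,0],"spin":0},{"slide":[0.158,-0.27,0],"spin":0},{"slide":[0.158,-0.27,0],"spin":0},{"slide":[0.158,-0.27,0],"spin":0},{"slide":[0.158,-0.27,0],"spin":0},{"slide":[0.158,-0.27,0],"spin":0}]}}

```text
validation failed for argument at $.in...
```

Request:
{"fn": "arm_command", "kwargs": {"increments": [{"slide":[0,0,0]},{"slide":[0,0,0]}]}}

```text
validation failed for argument at $.in...
```

```bash
python3 - <<'E'
from h import *
o=status.get_obs(); d=cam('wrist'); np.savez('pics/wristpose.npz',p=o['tool_pos'],r=o['tool_rot'])
print(o['tool_pos'],o['tool_rot'],o['q']);print({k:v for k,v in d.items() if k!='frame'})
cv2.imwrite('pics/w1.png',cv2.resize(d['frame'][:,:,::-1],(800,500)))
P=np.array([[.473,-.0397,.118],[.5631,-.0398,.112]])
f=200/np.tan(np.radians(d['vfov'])/2)
Rw=R.from_rotvec(o['tool_rot']).as_matrix();t=(P-o['tool_pos'])@Rw
M=np.linalg.inv(d['mount']);c=t@M[:3,:3].T+M[:3,3]
print(np.c_[d['cx']+f*c[:,0]/-c[:,2],d['cy']-f*c[:,1]/-c[:,2]]*1.25)
E
```

```text
[ 0.30990293 -0.31819007  0.30339705] [-3.14120978e+00  2.08328517e-03  9.36552680e-05] [-9.66512084e-01 -4.04062371e-01  2.01445025e+00  1.68438411e-04
  1.53155305e+00  6.05604027e-01]
{'vfov': 61.5249982232616, 'cx': 315.8664071878033, 'cy': 202.6407399015817, 'mount': array([[ 1.69876048e-04,  9.59396769e-01,  2.82059943e-01,
         7.18615294e-02],
       [ 9.99999962e-01, -1.01847160e-04, -2.55847053e-04,
         6.66907137e-04],
       [-2.16731831e-04,  2.82059975e-01, -9.59396750e-01,
        -6.92781106e-02],
       [ 0.00000000e+00,  0.00000000e+00,  0.00000000e+00,
         1.00000000e+00]])}
[[-141.57426275  -52.1664212 ]
 [-194.56548275 -268.29355042]]
```

View pics/w1.png

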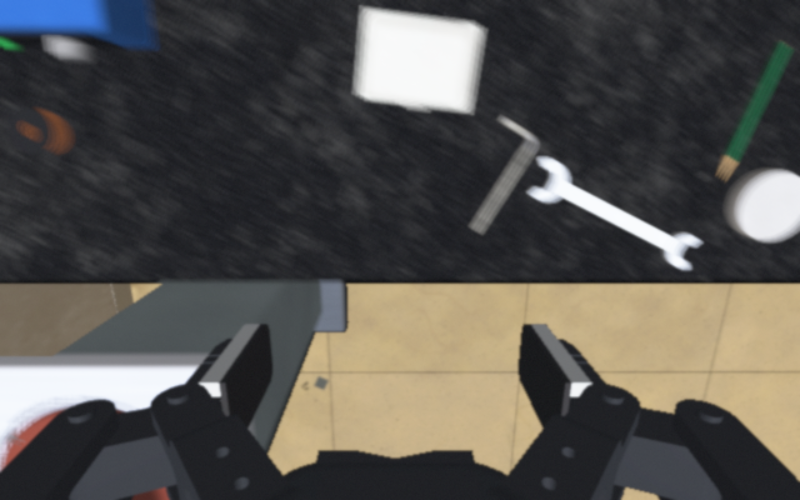

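This wrist picture is from mid-path, since the last two moves were refused for lacking a gripper value. It shows the winder's corner at top left and the fingers. I'll carry on to above the bobbin.

Request:
{"fn": "arm_command", "kwargs": {"increments": [{"slide":[0.158,-0.27,0],"spin":0,"gripper":1},{"slide":[0.158,-0.27,0],"spin":0,"gripper":1},{"slide":[0.158,-0.27,0],"spin":0,"gripper":1},{"slide":[0.158,-0.27,0],"spin":0,"gripper":1},{"slide":[0.158,-0.27,0],"spin":0,"gripper":1},{"slide":[0.158,-0.27,0],"spin":0,"gripper":1},{"slide":[0.158,-0.27,0],"spin":0,"gripper":1},{"slide":[0.158,-0.27,0],"spin":0,"gripper":1}]}}

```text
t: 1.48
tool_pos: [0.4687, -0.0468, 0.3035]
tool_rot: [-3.14, -0.005, -0.0]
contact_force: [0.2, -0.7, 1.2]
opening: 0.0854
grip_force: 0.0
```

Request:
{"fn": "arm_command", "kwargs": {"increments": [{"slide":[0,0,0],"spin":0,"gripper":1},{"slide":[0,0,0],"spin":0,"gripper":1}]}}

```text
t: 1.65
tool_pos: [0.4678, -0.0493, 0.3033]
tool_rot: [3.142, 0.004, -0.002]
contact_force: [0.3, 0.6, 0.2]
opening: 0.0851
grip_force: 0.0
```

```bash
cat > w.py <<'E'
from h import *
import sys
def wproj(d,o,P):
    f=200/np.tan(np.radians(d['vfov'])/2)
    t=(np.atleast_2d(P)-o['tool_pos'])@R.from_rotvec(o['tool_rot']).as_matrix()
    M=np.linalg.inv(d['mount']);c=t@M[:3,:3].T+M[:3,3]
    return np.c_[d['cx']+f*c[:,0]/-c[:,2],d['cy']-f*c[:,1]/-c[:,2]]
if __name__=='__main__':
    o=status.get_obs(); d=cam('wrist'); n=sys.argv[1]; np.savez('pics/wo.npz',tool_pos=o['tool_pos'],tool_rot=o['tool_rot'])
    print(o['tool_pos'],o['tool_rot'],o['q'],o['contact_force'])
    cv2.imwrite(f'pics/{n}.png',cv2.resize(d['frame'][:,:,::-1],(800,500)))
    from fit import s,world,tip
    print((wproj(d,o,[world(s.x,P) for P in((-.085,0,.118),(-.085,0,.104),(.005,.052,.112),(.005,-.052,.112),tip(s.x[3]),(.09,.107,.0675))])*1.25).round())
E
python3 w.py w2
```

```text
[ 0.46777911 -0.04931882  0.30332452] [ 3.14153275e+00  3.51936021e-03 -2.17989462e-03] [-2.63266885e-01 -3.30870591e-01  1.95992259e+00 -4.18520705e-04
  1.51386529e+00  1.30531300e+00] [0.32732039 0.62466454 0.18821035]
[[378. 240.]
 [379. 235.]
 [288.  87.]
 [467.  87.]
 [114. 132.]
 [208. -53.]]
```

View pics/w2.png

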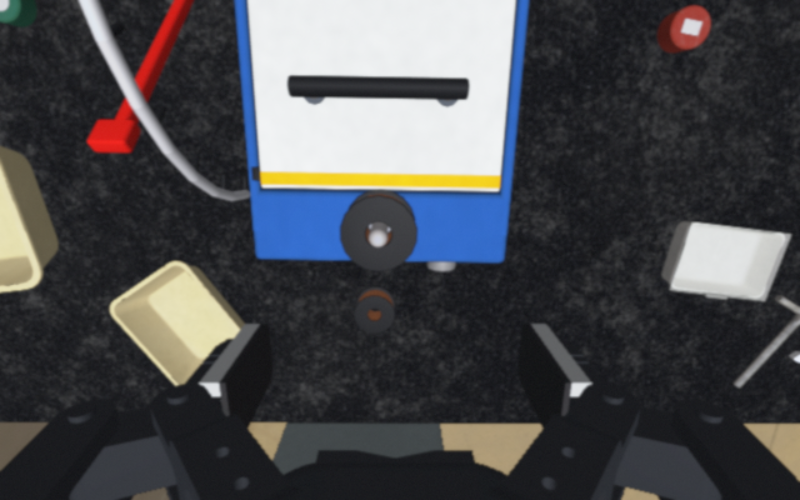

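The prediction matches the picture: spindle at (378,238), handle ends at (288,87) and (467,87), pointer tip at about (111,136). Descending onto the bobbin.

Request:
{"fn": "arm_command", "kwargs": {"increments": [{"slide":[0.006,-0.0095,0.03],"spin":0,"gripper":1},{"slide":[0.006,-0.0095,0.06],"spin":0,"gripper":1},{"slide":[0.006,-0.0095,0.09],"spin":0,"gripper":1},{"slide":[0.006,-0.0095,0.12],"spin":0,"gripper":1},{"slide":[0.006,-0.0095,0.14],"spin":0,"gripper":1},{"slide":[0.006,-0.0095,0.15],"spin":0,"gripper":1},{"slide":[0.006,-0.0095,0.155],"spin":0,"gripper":1},{"slide":[0.006,-0.0095,0.155],"spin":0,"gripper":1}]}}

```text
t: 2.37
tool_pos: [0.4733, -0.0415, 0.1484]
tool_rot: [-3.141, 0.003, 0.002]
contact_force: [-0.2, 1.2, 0.1]
opening: 0.0854
grip_force: 0.0
```

Request:
{"fn": "arm_command", "kwargs": {"increments": [{"slide":[0,0,0],"spin":0,"gripper":0.4},{"slide":[0,0,0],"spin":0,"gripper":0.2},{"slide":[0,0,0],"spin":0,"gripper":0.0},{"slide":[0,0,0],"spin":0,"gripper":-0.2},{"slide":[0,0,0],"spin":0,"gripper":-0.2},{"slide":[0,0,0],"spin":0,"gripper":-0.2},{"slide":[0,0,0],"spin":0,"gripper":-0.2},{"slide":[0,0,0],"spin":0,"gripper":-0.2}], "newtons": 30}}

```text
t: 3.03
tool_pos: [0.4748, -0.0405, 0.151]
tool_rot: [-3.141, 0.001, -0.004]
contact_force: [-1.2, 2.5, 6.3]
opening: 0.0494
grip_force: 30.4
```

Request:
{"fn": "arm_command", "kwargs": {"increments": [{"slide":[0,0,-0.006],"spin":0,"gripper":-0.2},{"slide":[0,0,-0.014],"spin":0,"gripper":-0.2},{"slide":[0,0,-0.024],"spin":0,"gripper":-0.2},{"slide":[0,0,-0.036],"spin":0,"gripper":-0.2},{"slide":[0,0,-0.05],"spin":0,"gripper":-0.2},{"slide":[0,0,-0.06],"spin":0,"gripper":-0.2},{"slide":[0,0,-0.07],"spin":0,"gripper":-0.2},{"slide":[0,0,-0.08],"spin":0,"gripper":-0.2}]}}

```text
t: 3.7
tool_pos: [0.4737, -0.0412, 0.2304]
tool_rot: [3.141, -0.001, 0.001]
contact_force: [0.3, -0.1, -2.2]
opening: 0.0494
grip_force: 31.9
```

Request:
{"fn": "arm_command", "kwargs": {"increments": [{"slide":[0,0,-0.06],"spin":0,"gripper":-0.2},{"slide":[0,0,-0.08],"spin":0,"gripper":-0.2},{"slide":[0,0,-0.08],"spin":0,"gripper":-0.2},{"slide":[0,0,-0.08],"spin":0,"gripper":-0.2},{"slide":[0,0,-0.08],"spin":0,"gripper":-0.2}]}}

```text
t: 4.12
tool_pos: [0.4735, -0.0409, 0.3089]
tool_rot: [3.141, -0.001, -0.001]
contact_force: [0.1, -0.1, -1.8]
opening: 0.0497
grip_force: 31.9
```

```bash
python3 w.py w3
```

```text
[ 0.47347447 -0.04092367  0.30886818] [ 3.14129812e+00 -1.25300402e-03 -6.16894292e-04] [-2.42824086e-01 -3.21440072e-01  1.94344372e+00 -3.80400636e-04
  1.51989966e+00  1.32878941e+00] [ 0.06594437 -0.05148928 -1.75274018]
[[392. 247.]
 [392. 241.]
 [304.  98.]
 [479.  99.]
 [144. 147.]
 [225. -38.]]
```

View pics/w3.png

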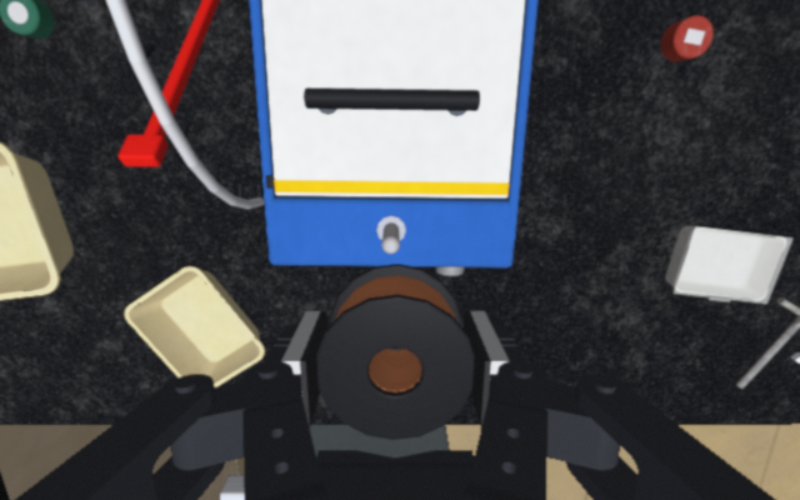

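The bobbin is held upright, with its top centre at about (396,368), and the spindle at (391,235) is bare. On to the tray.

Request:
{"fn": "arm_command", "kwargs": {"increments": [{"slide":[-0.001,-0.03,0],"spin":-1,"gripper":-0.2},{"slide":[-0.002,-0.065,0],"spin":-2,"gripper":-0.2},{"slide":[-0.003,-0.1,0],"spin":-3,"gripper":-0.2},{"slide":[-0.004,-0.135,0],"spin":-4,"gripper":-0.2},{"slide":[-0.005,-0.17,0],"spin":-5,"gripper":-0.2},{"slide":[-0.006,-0.205,0],"spin":-6,"gripper":-0.2},{"slide":[-0.007,-0.24,0],"spin":-6,"gripper":-0.2},{"slide":[-0.007,-0.275,0],"spin":-6,"gripper":-0.2}]}}

```text
t: 4.83
tool_pos: [0.4655, 0.2356, 0.3064]
tool_rot: [3.136, 0.164, -0.006]
contact_force: [0.8, 1.0, -1.6]
opening: 0.0496
grip_force: 32.0
```

Request:
{"fn": "arm_command", "kwargs": {"increments": [{"slide":[0.007,-0.03,0],"spin":0,"gripper":-0.2},{"slide":[0.009,-0.06,0],"spin":0,"gripper":-0.2},{"slide":[0.009,-0.08,0],"spin":0,"gripper":-0.2},{"slide":[0.009,-0.086,0],"spin":0,"gripper":-0.2},{"slide":[0.009,-0.086,0],"spin":0,"gripper":-0.2},{"slide":[0.009,-0.086,0],"spin":0,"gripper":-0.2}]}}

```text
t: 5.33
tool_pos: [0.4665, 0.32, 0.3072]
tool_rot: [3.135, 0.164, -0.004]
contact_force: [0.7, -0.1, -0.9]
opening: 0.0494
grip_force: 32.0
```

```bash
python3 w.py w4; python3 - <<'E'
from w import *
o=np.load('pics/wo.npz');d=np.load('pics/wrist.npz')
P=[(.524,.408,.048),(.540,.250,.048),(.4116,.2377,.048),(.3925,.390,.048),(.4665,.3205,.009)]
print((wproj(d,o,P)*1.25).round())
E
```

```text
[0.46648131 0.320012   0.30723614] [ 3.13535585  0.16375498 -0.00407482] [ 4.70004303e-01 -8.85977593e-02  1.74682810e+00 -7.41414165e-04
  1.48653037e+00  1.93650200e+00] [ 0.72581384 -0.06757132 -0.91917625]
[[ 935.  291.]
 [ 910.  283.]
 [ 911.  142.]
 [1072.  161.]
 [ 976.  192.]
 [ 809.   -4.]]
[[285. 136.]
 [496. 137.]
 [484. 296.]
 [302. 300.]
 [393. 213.]]
```

View pics/w4.png

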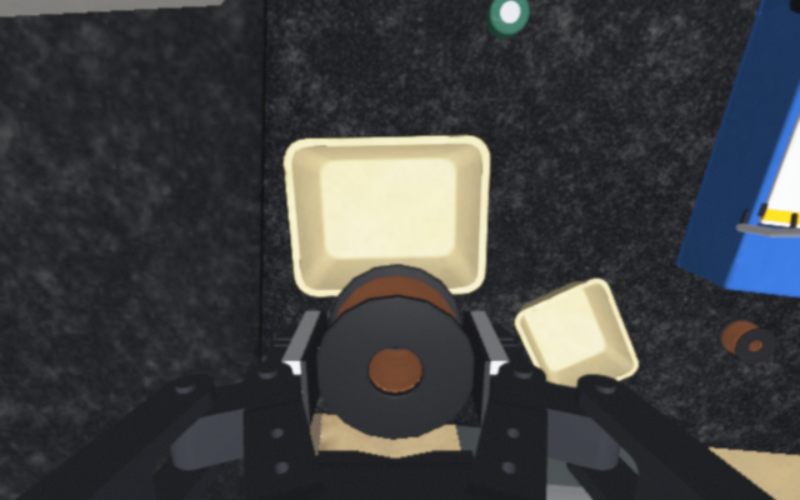

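The tray rim, roughly (287–490, 137–297), matches my estimate, and the floor centre at about (390,210) is on target. Lowering.

Request:
{"fn": "arm_command", "kwargs": {"increments": [{"slide":[0.001,0,0.03],"spin":0,"gripper":-0.2},{"slide":[0.001,0,0.065],"spin":0,"gripper":-0.2},{"slide":[0.001,0,0.1],"spin":0,"gripper":-0.2},{"slide":[0.001,0,0.135],"spin":0,"gripper":-0.2},{"slide":[0.001,0,0.165],"spin":0,"gripper":-0.2},{"slide":[0.001,0,0.185],"spin":0,"gripper":-0.2},{"slide":[0.001,0,0.195],"spin":0,"gripper":-0.2},{"slide":[0.001,0,0.2],"spin":0,"gripper":-0.2}]}}

```text
t: 6.05
tool_pos: [0.4672, 0.3192, 0.1069]
tool_rot: [3.136, 0.161, -0.005]
contact_force: [0.3, 0.6, -2.3]
opening: 0.0498
grip_force: 32.0
```

Request:
{"fn": "arm_command", "kwargs": {"increments": [{"slide":[0,0,0.003],"spin":0,"gripper":-0.2},{"slide":[0,0,0.006],"spin":0,"gripper":-0.2},{"slide":[0,0,0.009],"spin":0,"gripper":-0.2},{"slide":[0,0,0.012],"spin":0,"gripper":-0.2},{"slide":[0,0,0.012],"spin":0,"gripper":-0.2},{"slide":[0,0,0.012],"spin":0,"gripper":-0.2}]}}

```text
t: 6.55
tool_pos: [0.4681, 0.321, 0.0973]
tool_rot: [-3.137, -0.164, -0.001]
contact_force: [0.7, -0.5, -0.4]
opening: 0.0496
grip_force: 32.0
```

Request:
{"fn": "arm_command", "kwargs": {"increments": [{"slide":[0,0,0.0015],"spin":0,"gripper":-0.2},{"slide":[0,0,0.003],"spin":0,"gripper":-0.2},{"slide":[0,0,0.0045],"spin":0,"gripper":-0.2},{"slide":[0,0,0.0045],"spin":0,"gripper":-0.2},{"slide":[0,0,0.0045],"spin":0,"gripper":-0.2}]}}

```text
t: 6.97
tool_pos: [0.4678, 0.3207, 0.0922]
tool_rot: [3.137, 0.164, -0.001]
contact_force: [0.5, -0.3, -0.9]
opening: 0.0497
grip_force: 32.0
```

Request:
{"fn": "arm_command", "kwargs": {"increments": [{"slide":[0,0,0.001],"spin":0,"gripper":-0.2},{"slide":[0,0,0.002],"spin":0,"gripper":-0.2},{"slide":[0,0,0.003],"spin":0,"gripper":-0.2},{"slide":[0,0,0.003],"spin":0,"gripper":-0.2},{"slide":[0,0,0.003],"spin":0,"gripper":-0.2}]}}

```text
t: 7.38
tool_pos: [0.4678, 0.3207, 0.0893]
tool_rot: [3.137, 0.163, -0.0]
contact_force: [-0.1, 0.4, -1.6]
opening: 0.0492
grip_force: 32.0
```

Request:
{"fn": "arm_command", "kwargs": {"increments": [{"slide":[0,0,0.001],"spin":0,"gripper":-0.2},{"slide":[0,0,0.002],"spin":0,"gripper":-0.2},{"slide":[0,0,0.002],"spin":0,"gripper":-0.2},{"slide":[0,0,0.002],"spin":0,"gripper":-0.2}]}}

```text
t: 7.72
tool_pos: [0.4679, 0.3207, 0.0873]
tool_rot: [3.137, 0.163, -0.0]
contact_force: [-0.0, -0.2, -1.1]
opening: 0.0494
grip_force: 32.0
```

Request:
{"fn": "arm_command", "kwargs": {"increments": [{"slide":[0,0,0.001],"spin":0,"gripper":-0.2},{"slide":[0,0,0.002],"spin":0,"gripper":-0.2},{"slide":[0,0,0.002],"spin":0,"gripper":-0.2},{"slide":[0,0,0.002],"spin":0,"gripper":-0.2}]}}

```text
t: 8.05
tool_pos: [0.4682, 0.321, 0.0863]
tool_rot: [-3.137, -0.164, -0.001]
contact_force: [-1.1, -1.0, 5.0]
opening: 0.0495
grip_force: 32.3
```

Contact is felt at 5 N. Opening gently.

Request:
{"fn": "arm_command", "kwargs": {"increments": [{"slide":[0,0,0],"spin":0,"gripper":0.18},{"slide":[0,0,0],"spin":0,"gripper":0.24},{"slide":[0,0,0],"spin":0,"gripper":0.3},{"slide":[0,0,0],"spin":0,"gripper":0.4},{"slide":[0,0,0],"spin":0,"gripper":0.5},{"slide":[0,0,0],"spin":0,"gripper":0.5},{"slide":[0,0,0],"spin":0,"gripper":0.5}]}}

```text
t: 8.63
tool_pos: [0.4679, 0.3207, 0.0852]
tool_rot: [3.137, 0.164, -0.0]
contact_force: [0.0, 0.2, 0.2]
opening: 0.0643
grip_force: 0.0
```

Request:
{"fn": "arm_command", "kwargs": {"increments": [{"slide":[0,0,-0.01],"spin":0,"gripper":0.5},{"slide":[0,0,-0.03],"spin":0,"gripper":0.5},{"slide":[0,0,-0.06],"spin":0,"gripper":0.5},{"slide":[0,0,-0.095],"spin":0,"gripper":0.5},{"slide":[0,0,-0.13],"spin":0,"gripper":0.5},{"slide":[0,0,-0.17],"spin":0,"gripper":0.5},{"slide":[0,0,-0.21],"spin":0,"gripper":0.5},{"slide":[0,0,-0.23],"spin":0,"gripper":0.5}]}}

```text
t: 9.3
tool_pos: [0.469, 0.3214, 0.3228]
tool_rot: [-3.134, -0.163, -0.013]
contact_force: [0.5, 0.4, 0.8]
opening: 0.064
grip_force: 0.0
```

```bash
python3 w.py w5
```

```text
[0.46897498 0.32139652 0.32281902] [-3.1335678  -0.16347937 -0.01314072] [ 4.69913537e-01 -9.66726113e-02  1.72846217e+00  1.62247061e-05
  1.50063210e+00  1.93646258e+00] [0.54033393 0.42179956 0.75859508]
[[ 912.  290.]
 [ 889.  283.]
 [ 885.  149.]
 [1039.  167.]
 [ 936.  196.]
 [ 789.   12.]]
```

View pics/w5.png

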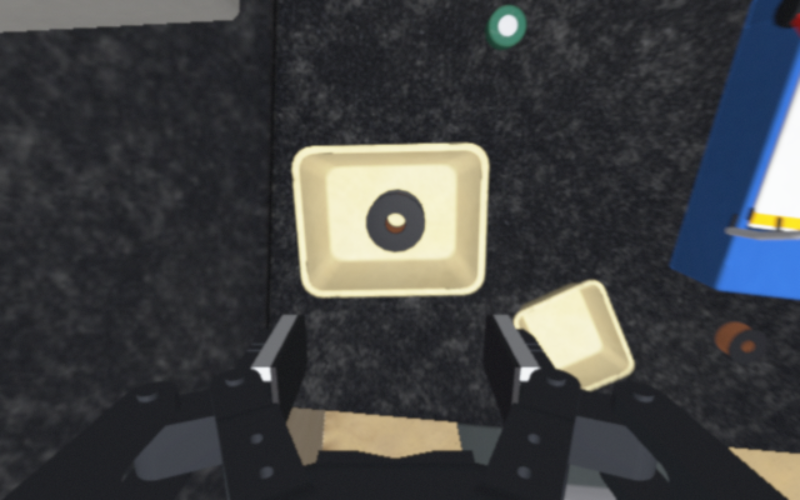

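The bobbin stands in the tray at about (396,221), released and upright. Now I'll refine the pointer angle from the red bar in the saved pictures.

```bash
python3 - <<'E'
from w import *
from fit import s,world,proj,S
from scipy.optimize import least_squares
d=np.load('pics/wrist.npz')
V={'w2':dict(tool_pos=np.array([.46777911,-.04931882,.30332452]),tool_rot=np.array([3.14153275,.00351936,-.00217989])),
'w3':dict(tool_pos=np.array([.47347447,-.04092367,.30886818]),tool_rot=np.array([3.14129812,-.001253,-.00061689]))}
pts={}
def red(im): 
    b,g,r=[im[:,:,i].astype(int) for i in range(3)]; return (r>110)&(g<60)&(b<60)
for n in V:
    m=red(cv2.imread(f'pics/{n}.png')); m[:,300:]=0; L=[]
    for y in range(2,175,10):
        x=np.nonzero(m[y])[0]
        if len(x): L.append((y,x.min(),x.max()))
    print(n,L); pts[n]=L
im=np.load('pics/scene.npz')['frame'][:,:,::-1]; m=red(im); m[:, :270]=0;m[:,300:]=0
ys,xs=np.nonzero(m);
print('scene',[(y,xs[ys==y].min(),xs[ys==y].max()) for y in sorted(set(ys)) if 160<y<200])
for a in(.75,.8,.84,.88,.92):
    P=[world(s.x,[.09-r*np.cos(a),.107,.0675+r*np.sin(a)]) for r in(.0,.08,.165)]
    print(a,*[(wproj(d,V[n],P)*1.25).round().tolist() for n in V],proj('scene',P).round(1).tolist())
E
```

```text
w2 [(2, np.int64(173), np.int64(187)), (12, np.int64(167), np.int64(182)), (22, np.int64(162), np.int64(177)), (32, np.int64(157), np.int64(172)), (42, np.int64(152), np.int64(168)), (52, np.int64(147), np.int64(163)), (62, np.int64(142), np.int64(158)), (72, np.int64(137), np.int64(154)), (82, np.int64(137), np.int64(149)), (92, np.int64(142), np.int64(145)), (102, np.int64(122), np.int64(126)), (112, np.int64(117), np.int64(132)), (122, np.int64(96), np.int64(135)), (132, np.int64(91), np.int64(132)), (142, np.int64(87), np.int64(129)), (152, np.int64(97), np.int64(129))]
w3 [(2, np.int64(201), np.int64(213)), (12, np.int64(196), np.int64(210)), (22, np.int64(192), np.int64(205)), (32, np.int64(188), np.int64(201)), (42, np.int64(183), np.int64(197)), (52, np.int64(179), np.int64(193)), (62, np.int64(174), np.int64(189)), (72, np.int64(170), np.int64(185)), (82, np.int64(166), np.int64(181)), (92, np.int64(163), np.int64(177)), (102, np.int64(167), np.int64(173)), (122, np.int64(148), np.int64(157)), (132, np.int64(144), np.int64(164)), (142, np.int64(124), np.int64(162)), (152, np
[... 1106 characters left out ...]
57.0]] [[225.0, -38.0], [199.0, 46.0], [160.0, 169.0]] [[276.4, 193.8], [285.0, 187.0], [295.3, 178.9]]
0.8 [[208.0, -53.0], [174.0, 24.0], [123.0, 144.0]] [[225.0, -38.0], [196.0, 40.0], [151.0, 158.0]] [[276.4, 193.8], [284.4, 185.6], [294.0, 175.8]]
0.84 [[208.0, -53.0], [171.0, 18.0], [114.0, 132.0]] [[225.0, -38.0], [193.0, 34.0], [144.0, 147.0]] [[276.4, 193.8], [284.0, 184.5], [293.0, 173.4]]
0.88 [[208.0, -53.0], [169.0, 12.0], [105.0, 119.0]] [[225.0, -38.0], [191.0, 28.0], [136.0, 135.0]] [[276.4, 193.8], [283.5, 183.4], [291.9, 171.0]]
0.92 [[208.0, -53.0], [166.0, 6.0], [95.0, 105.0]] [[225.0, -38.0], [188.0, 22.0], [128.0, 122.0]] [[276.4, 193.8], [283.0, 182.3], [290.8, 168.7]]
```

The red bar's slope gives 0.83–0.84 rad in all three pictures, so I take 0.835. Moving over the handle, turned so the fingers close along x.

Request:
{"fn": "arm_command", "kwargs": {"increments": [{"slide":[0.055,0.371,-0.01],"spin":-84,"gripper":0.5},{"slide":[0.055,0.371,-0.01],"spin":-84,"gripper":0.5},{"slide":[0.055,0.371,-0.01],"spin":-84,"gripper":0.5},{"slide":[0.055,0.371,-0.01],"spin":-84,"gripper":0.5},{"slide":[0.055,0.371,-0.01],"spin":-84,"gripper":0.5},{"slide":[0.055,0.371,-0.01],"spin":-84,"gripper":0.5},{"slide":[0.055,0.371,-0.01],"spin":-84,"gripper":0.5},{"slide":[0.055,0.371,-0.01],"spin":-84,"gripper":0.5}]}}

```text
t: 10.02
tool_pos: [0.5436, 0.0255, 0.3241]
tool_rot: [2.742, 1.533, 0.001]
contact_force: [0.1, -0.3, -0.6]
opening: 0.064
grip_force: 0.0
```

```bash
cat > go.py <<'E'
from h import *
import sys
o=status.get_obs(); t=np.array([float(v) for v in sys.argv[1:4]])
M=R.from_rotvec(o['tool_rot']).as_matrix()
print(o['tool_pos'],'shift',((t-o['tool_pos'])@M).round(4),'spin to 90:',-(90-np.degrees(np.arctan2(M[1,0],M[0,0]))).round(1),'tilt',M[:2,2].round(4),'q5',o['q'][5],o['contact_force'].round(1))
E
python3 go.py .563 -.042 .30
```

```text
[0.54363995 0.0254866  0.32406964] shift [-0.0474  0.0518  0.0241] spin to 90: -31.6 tilt [0.0007 0.0001] q5 0.46133948480837855 [ 0.1 -0.3 -0.6]
```

Request:
{"fn": "arm_command", "kwargs": {"increments": [{"slide":[-0.045,0.05,0.02],"spin":-31,"gripper":0.5},{"slide":[-0.045,0.05,0.02],"spin":-31,"gripper":0.5},{"slide":[-0.045,0.05,0.02],"spin":-31,"gripper":0.5},{"slide":[-0.045,0.05,0.02],"spin":-31,"gripper":0.5},{"slide":[-0.045,0.05,0.02],"spin":-31,"gripper":0.5},{"slide":[-0.045,0.05,0.02],"spin":-31,"gripper":0.5},{"slide":[-0.045,0.05,0.02],"spin":-31,"gripper":0.5}]}}

```text
t: 10.6
tool_pos: [0.5623, -0.0374, 0.3038]
tool_rot: [2.241, 2.202, 0.0]
contact_force: [0.5, -0.6, -0.2]
opening: 0.0639
grip_force: 0.0
```

```bash
python3 go.py .563 -.042 .166
```

```text
[ 0.56229691 -0.03741179  0.30375073] shift [-0.0046  0.0008  0.1378] spin to 90: -1.0 tilt [ 0.0002 -0.    ] q5 -0.18096565816091517 [ 0.5 -0.6 -0.2]
```

Request:
{"fn": "arm_command", "kwargs": {"increments": [{"slide":[-0.004,0.001,0.03],"spin":-1,"gripper":0.5},{"slide":[-0.004,0.001,0.06],"spin":-1,"gripper":0.5},{"slide":[-0.004,0.001,0.09],"spin":-1,"gripper":0.5},{"slide":[-0.004,0.001,0.11],"spin":-1,"gripper":0.5},{"slide":[-0.004,0.001,0.125],"spin":-1,"gripper":0.5},{"slide":[-0.004,0.001,0.135],"spin":-1,"gripper":0.5},{"slide":[-0.004,0.001,0.137],"spin":-1,"gripper":0.5},{"slide":[-0.004,0.001,0.137],"spin":-1,"gripper":0.5}]}}

```text
t: 11.27
tool_pos: [0.5632, -0.0413, 0.1663]
tool_rot: [-2.22, -2.222, 0.001]
contact_force: [0.8, -0.1, -0.6]
opening: 0.064
grip_force: 0.0
```

Request:
{"fn": "arm_command", "kwargs": {"increments": [{"slide":[0,0,0],"spin":0,"gripper":0.2},{"slide":[0,0,0],"spin":0,"gripper":-0.1},{"slide":[0,0,0],"spin":0,"gripper":-0.4},{"slide":[0,0,0],"spin":0,"gripper":-0.6},{"slide":[0,0,0],"spin":0,"gripper":-0.8},{"slide":[0,0,0],"spin":0,"gripper":-1},{"slide":[0,0,0],"spin":0,"gripper":-1},{"slide":[0,0,0],"spin":0,"gripper":-1}], "newtons": 40}}

```text
t: 11.93
tool_pos: [0.5632, -0.0415, 0.1675]
tool_rot: [-2.22, -2.222, 0.001]
contact_force: [-3.7, -0.2, 4.8]
opening: 0.0104
grip_force: 39.0
```

Request:
{"fn": "arm_command", "kwargs": {"increments": [{"slide":[0,0,0],"spin":0,"gripper":-1},{"slide":[0,0,0],"spin":0,"gripper":-1},{"slide":[0,0,0],"spin":0,"gripper":-1}]}}

```text
t: 12.18
tool_pos: [0.5632, -0.0415, 0.1675]
tool_rot: [-2.22, -2.222, 0.001]
contact_force: [-4.9, -0.0, 5.4]
opening: 0.0104
grip_force: 39.1
```

```bash
python3 go.py .624 -.042 .214
```

```text
[ 0.56317652 -0.04149784  0.16750928] shift [-0.0006  0.0608 -0.0465] spin to 90: 0.1 tilt [-0.0009 -0.0001] q5 -0.20623411658766963 [-4.9 -0.   5.4]
```

The bar is gripped. Swinging the flap along the arc.

Request:
{"fn": "arm_command", "kwargs": {"increments": [{"slide":[0,0.0023,-0.0042],"spin":0,"gripper":-1},{"slide":[0,0.0049,-0.0083],"spin":0,"gripper":-1},{"slide":[0,0.0076,-0.0122],"spin":0,"gripper":-1},{"slide":[0,0.0105,-0.016],"spin":0,"gripper":-1},{"slide":[0,0.0137,-0.0196],"spin":0,"gripper":-1},{"slide":[0,0.017,-0.0231],"spin":0,"gripper":-1},{"slide":[0,0.0204,-0.0265],"spin":0,"gripper":-1},{"slide":[0,0.024,-0.0296],"spin":0,"gripper":-1}]}}

```text
t: 12.85
tool_pos: [0.5846, -0.0417, 0.1959]
tool_rot: [-2.214, -2.218, 0.013]
contact_force: [-15.1, -1.1, 10.6]
opening: 0.0107
grip_force: 39.4
```

```bash
python3 go.py .624 -.042 .214
```

```text
[ 0.58458951 -0.04170336  0.19592978] shift [-0.0004  0.0392 -0.0185] spin to 90: 0.1 tilt [-0.0113 -0.0006] q5 -0.19785393045246003 [-15.1  -1.1  10.6]
```

Request:
{"fn": "arm_command", "kwargs": {"increments": [{"slide":[0,0.0028,-0.004],"spin":0,"gripper":-1},{"slide":[0,0.0059,-0.0075],"spin":0,"gripper":-1},{"slide":[0,0.0098,-0.0103],"spin":0,"gripper":-1},{"slide":[0,0.014,-0.0126],"spin":0,"gripper":-1},{"slide":[0,0.0183,-0.0148],"spin":0,"gripper":-1},{"slide":[0,0.0227,-0.0167],"spin":0,"gripper":-1},{"slide":[0,0.0271,-0.0184],"spin":0,"gripper":-1},{"slide":[0,0.0271,-0.0184],"spin":0,"gripper":-1}]}}

```text
t: 13.52
tool_pos: [0.6152, -0.042, 0.2166]
tool_rot: [2.219, 2.222, -0.001]
contact_force: [-4.9, -2.5, 6.1]
opening: 0.0104
grip_force: 40.9
```

```bash
python3 go.py .624 -.042 .214; python3 - <<'E'
from h import *
o=status.get_obs();M=R.from_rotvec(o['tool_rot']).as_matrix()
for k in(.054,.0555):
    g=o['tool_pos']+k*M[:,2]; dx=g[0]-.6481;dz=g[2]-.0675
    print(g,np.hypot(dx,dz),np.arctan2(dz,-dx)-np.arctan2(.0445,.085))
E
```

```text
[ 0.61516035 -0.04203378  0.21664931] shift [0.     0.0088 0.0027] spin to 90: 0.1 tilt [ 0.0004 -0.0015] q5 -0.1890919326457627 [-4.9 -2.5  6.1]
[ 0.61517948 -0.04211436  0.16264937] 0.10068348231669987 0.7554068978004365
[ 0.61518001 -0.0421166   0.16114937] 0.09926696743899309 0.7504711708824461
```

Request:
{"fn": "arm_command", "kwargs": {"increments": [{"slide":[0,0.0025,-0.001],"spin":0,"gripper":-1},{"slide":[0,0.005,-0.0018],"spin":0,"gripper":-1},{"slide":[0,0.0078,-0.0024],"spin":0,"gripper":-1},{"slide":[0,0.0078,-0.0024],"spin":0,"gripper":-1},{"slide":[0,0.0078,-0.0024],"spin":0,"gripper":-1},{"slide":[0,0.0078,-0.0024],"spin":0,"gripper":-1}]}}

```text
t: 14.02
tool_pos: [0.6228, -0.0421, 0.2195]
tool_rot: [2.219, 2.221, -0.001]
contact_force: [-5.7, -1.4, 8.3]
opening: 0.0104
grip_force: 40.6
```

```bash
python3 - <<'E'
from h import *
from fit import s,world,proj
o=status.get_obs();M=R.from_rotvec(o['tool_rot']).as_matrix()
print(o['tool_pos'],o['contact_force'],np.abs(o['dq']).max())
for k in(.054,.0575):
    g=o['tool_pos']+k*M[:,2]; dx=g[0]-.6481;dz=g[2]-.0675
    print(g,np.hypot(dx,dz),np.arctan2(dz,-dx)-np.arctan2(.0445,.085))
d=cam('scene');cam('top')
cv2.imwrite('pics/s2.png',cv2.resize(d['frame'][120:240,255:395,::-1],None,fx=5,fy=5,interpolation=cv2.INTER_CUBIC))
print('flap front-left upper corner, hinge-left upper; crop px')
for a in(.75,.8,.835,.87,.92):
    P=[world(s.x,[.09-r*np.cos(a)+.0025*np.sin(a),y,.0675+r*np.sin(a)+.0025*np.cos(a)]) for r,y in((.15,.086),(.01,.086),(.15,-.086))]
    print(a,((proj('scene',P)-[255,120])*5+2).round().tolist(),proj('top',P[:1]).round(1))
E
```

```text
[ 0.62283682 -0.04206775  0.21954725] [-5.72071986 -1.39297363  8.26247549] 0.0015172670138640153
[ 0.6228915  -0.04216391  0.16554736] 0.10123612585732326 0.8368480795137516
[ 0.62289504 -0.04217014  0.16204737] 0.09784934525212519 0.8279762656050709
flap front-left upper corner, hinge-left upper; crop px
0.75 [[229.0, 287.0], [146.0, 351.0], [512.0, 192.0]] [[292.3 189.2]]
0.8 [[223.0, 273.0], [146.0, 350.0], [506.0, 179.0]] [[292.2 186.9]]
0.835 [[219.0, 264.0], [146.0, 350.0], [502.0, 170.0]] [[292.1 185.3]]
0.87 [[215.0, 255.0], [146.0, 349.0], [498.0, 162.0]] [[292.1 183.5]]
0.92 [[209.0, 242.0], [145.0, 349.0], [492.0, 150.0]] [[292. 181.]]
```

View pics/s2.png

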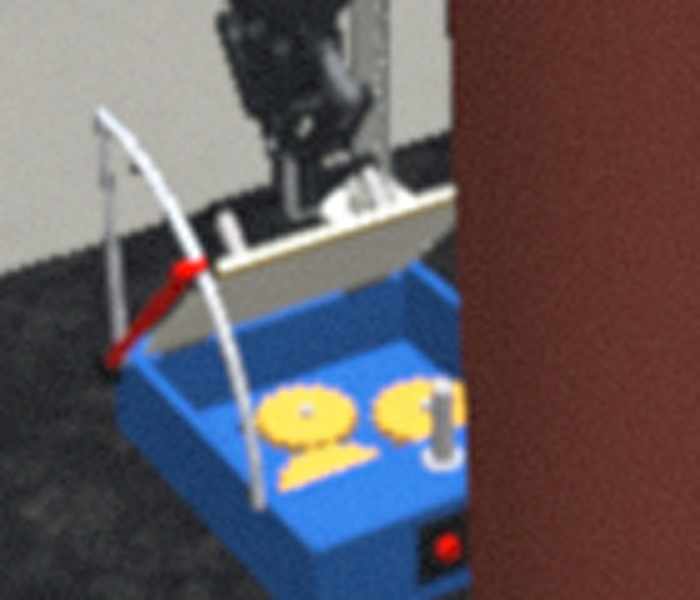

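The flap is open with its front-left corner at about (217,266), which corresponds to 0.83 rad. Its side edge is parallel to the red pointer, which runs from (115,358) to (188,268). I'll hold briefly and hand in.

Request:
{"fn": "arm_command", "kwargs": {"increments": [{"slide":[0,0,0],"spin":0,"gripper":-1},{"slide":[0,0,0],"spin":0,"gripper":-1},{"slide":[0,0,0],"spin":0,"gripper":-1},{"slide":[0,0,0],"spin":0,"gripper":-1},{"slide":[0,0,0],"spin":0,"gripper":-1},{"slide":[0,0,0],"spin":0,"gripper":-1},{"slide":[0,0,0],"spin":0,"gripper":-1},{"slide":[0,0,0],"spin":0,"gripper":-1}]}}

```text
t: 14.78
tool_pos: [0.6228, -0.0421, 0.2195]
tool_rot: [2.219, 2.221, -0.001]
contact_force: [-6.6, -2.2, 8.1]
opening: 0.0105
grip_force: 40.6
```

```bash
python3 -c "
from station import order
print(order.finish_job())"
```

```text
the job is handed in; nothing more can be done
None
```

I set the bobbin down upright in the cream tray, then lifted the flap to about 0.83 rad (pointer measured at about 0.835) and handed the job in at 14.8 s, still holding it; no verdict was returned.

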